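# Set out the measuring cup and open the safety bottle

## Robot

A 6-joint arm with a two-finger parallel gripper is mounted at the origin on the work surface. World frame = base frame: x ahead of the robot, y to its left, z up, the work surface at z = 0. Lengths are in m, angles in degrees, forces in N, time in s.
With the tool pointing down it reaches from about 0.425 to 0.95 m from the base axis. Payload 3.5 kg.
Tool frame: the origin (TCP) lies between the finger pads; the fingertips stand 14 mm ahead of it and the grasp point (between the pads) lies 5 mm behind it (tip_reach is the distance from the TCP to the fingertips, in m); z points along the fingers, y is the direction in which the jaws open and shut (so a half turn about z gives the same grasp; the last joint's range is limited). The gripper opens to 85 mm and grips with 20 to 120 N. Pads are 22 mm wide; open, the fingers measure 114 mm over their backs; the gripper's body (76 mm by 85 mm) begins 54 mm behind the grasp point. The pads swing forward as they close: fully open they stand 13 mm farther back than shut.
Start: joints at [58.556, 16.404, 90.338, -0, 73.258, -8.594], TCP at [0.262, 0.622, 0.245] pointing down, gripper open.
Joint ranges: [-158.93, 158.93], [-51.34, 127.21], [12.03, 142.37], [-87.48, 267.48], [13.55, 161.25], [-162.69, 162.69]. Speed limits (degrees/s): [159.86, 159.86, 180, 180, 180, 180].

## Interface

Orientations are given as [roll, pitch, yaw] about the fixed x, y, z axes, in that order (R = Rz(yaw) Ry(pitch) Rx(roll)).
In Python, from rig import * gives the robot as it stands. Calls block until the motion is done:
- move_ptp(position, orientation): joint-space move of the TCP to a pose.
- move_straight(position, rate=0.15, orientation=None, until_force=None): straight line of the TCP; orientation=None keeps the orientation; rate is the mean speed in m/s. With until_force (N) it stops when the force on the tool has changed by that much, and returns True; else False.
- move_j(angles): joint-space move.
- open_jaws() and grasp(effort=None): open the fingers fully, or close them until they stop; effort is the grip in N (None keeps the last).
- pause(seconds).
- solve_ik(position, orientation): joint angles nearest the present ones, or None.
- read_camera(name): name is "scene" or "side" or "wrist"; returns the picture (384x512x3 uint8, red, green, blue); there is no depth.
- get_calibration(name): a dict with "vfov" (degrees; the focal length in pixels is half the picture's height over the tangent of half this angle, whatever the lens; pixels are square), "cx", "cy" (the principal point, pixels), "rvec" (rotation vector, rad) and "tvec" (3), from world to camera coordinates, as OpenCV has them. Camera axes: x right, y down, z forward; pixel columns grow to the right and rows downward; lengths in m; the calibration is good to about 2 mm. A picture is of the moment at which its call begins: read the wrist's pose just before it. get_calibration takes no time and is no camera call; for the wrist camera it gives the pose at the moment of the call.
A pose or a line that the arm cannot do raises Unreachable and nothing moves.
- hand_in(): hands the job in, once; it reports no verdict.
Readings, each from a call of its own:
- read_time_s(): time.
- read_joints(): joint angles.
- read_qd(): joint speeds.
- read_effort(): joint torques, N m.
- read_tcp_pos(): TCP position.
- read_orientation(): TCP orientation.
- read_ft_force(): force on the tool from outside, world axes, zero at the start.
- read_moment(): the same for the moment, N m.
- read_finger_gap(): opening from 0.0 (shut) to 1.0 (fully open).
Only numpy, scipy, OpenCV 4.12 (cv2) and the standard library are available. Lean on these libraries where they do the work, as an engineer would, in place of code of your own. Each camera call takes 0.05 s, during which the arm holds its last target.

## Task

Lift the small steel measuring cup up and off its hook, stand it upright on the round cork coaster and let go of it. Then open the cleaner bottle: press its safety cap down, keep it pressed while turning it anticlockwise (seen from above) until it comes free, and lift it straight up. Finish while still holding the cap in the gripper, level and about 8 cm above the bottle's mouth, and leave the glass, jug and loupe where they stand.

Things in the scene. Friction and masses are not known exactly. Their poses are not given: they have to be found in the camera images.
- cup_tab (a point): Centre of the upright grip tab on top of the hanging steel measuring cup (120 g, 150 tall over all). Tab 24 wide along the cup's y, 6 thick along x, 44 tall: top 22 above this point, cup's underside 128 below. A roof-shaped bar just under the tab (107 above the underside) rests on the hook's arm. x lies along the arm, -x to its tip. It hangs freely and may swing a little. Sizes in mm.
- cup_foot (a point): Centre of the cup's underside, 128 straight below cup_tab. Round beaker, 44 across at the foot, 52 at its rim 45 higher; two side straps (at y = +-26) rise from the rim to the bar. The hook's arm passes through the open window between them (about 47 wide, from the rim up to the bar). Sizes in mm.
- hook_seat (a point): Point on the axis of the hook's level round arm (8 diameter), 150 above the table, about where the cup hangs. The arm points along -x of this point; 22 out, its tip turns up to 18 above the axis: raise the cup 20 to 40, then draw it 45 or more along -x. The post (14 thick, no higher than the arm) stands 75 behind, on a 12 high base. Fixed. Sizes in mm.
- coaster_top (a point): Centre of the upper face of the round cork coaster, 110 diameter, 6 thick, fixed to the table. Sizes in mm.
- cap_center (a point): Centre (half-way up) of the bottle's grey cap: 16-sided, 46 across flats (facing +-x, +-y and every 22.5 degrees), 30 tall, 40 g, z up. At rest its underside is 108 above the table, 10 above the shoulder; it is locked. Pressed down 4 to 6 (6 = end of travel) it can turn; turned 48 to 82 degrees anticlockwise from above (aim for 65, then a stop) it is free to lift. Sizes in mm.
- bottle_rim (a point): Centre of the neck's rim, 128 above the table, inside the cap (5 above its centre at rest). A spring there pushes the cap up with 4.5 N at rest, 13.5 N fully pressed. Neck 26 diameter, two lugs out to 17.5 from the axis. White bottle 76 diameter, tapering to the neck from 78 to 98 above the table, fixed in a heavy 110 square holder. Sizes in mm.
- glass_mid (a point): Half-way up an upturned drinking glass, 68 diameter at the table, 95 tall. Bystander. Sizes in mm.
- jug_mid (a point): Half-way up a dark blue vacuum jug, 124 diameter, 195 tall, with a handle on its -y side. Bystander. Sizes in mm.
- loupe_mid (a point): Half-way up a standing black loupe, 42 diameter, 87 tall. Bystander. Sizes in mm.
Things that resemble listed ones, but are neither listed nor needed, are in the scene too. What is shaped like the part that bears bottle_rim but blue is not meant.

How it is judged:
By the outcome, as a careful person would: the job done as asked, in the order asked, and still so for the second after the job is handed in, while the arm keeps its last pose, push and grip.
It also fails if it takes over 58 s, if anything falls off the work surface, if the arm or the gripper's body presses on something with over 40 N, if the wrist force passes 120 N, or if a joint passes its speed limit or range.

## Working session

There is one attempt and no reset: what is moved stays moved. The work goes in short steps, each a Python script; the robot and the scene stay as the last script left them, time stands still between calls to the robot, and variables do not carry over. Pictures are saved under pics/ and viewed, and the job is handed in when it is done.

```bash
ls; mkdir -p pics; python3 - <<'E'
from rig import *
import cv2
for n in ["scene","side","wrist"]:
    im=read_camera(n); cv2.imwrite(f"pics/a_{n}.png",im[:,:,::-1]); print(n,get_calibration(n))
print(read_time_s(),read_tcp_pos(),read_orientation())
E
```

```text
pics
scene {'vfov': 43.5258588673747, 'cx': 251.52805694627898, 'cy': 192.3796312440572, 'rvec': array([ 1.37677647,  2.15544623, -0.91400964]), 'tvec': array([ 0.32672383, -0.22609681,  1.90765863])}
side {'vfov': 52.80152432016956, 'cx': 257.0450401166671, 'cy': 192.14701372479485, 'rvec': array([ 2.08364306, -0.25354644,  0.118004  ]), 'tvec': array([-0.52623892,  0.130682  ,  1.22810677])}
wrist {'vfov': 62.53140053067338, 'cx': 252.55658776655588, 'cy': 187.6391104716016, 'rvec': array([-2.41269443, -1.60127294, -0.22657946]), 'tvec': array([-0.67538243, -0.03708224,  0.3800783 ])}
0.15 [0.26183293 0.62160493 0.24420671] [-1.79891032e+02 -1.65937853e-02  1.57149899e+02]
```

View pics/a_scene.png

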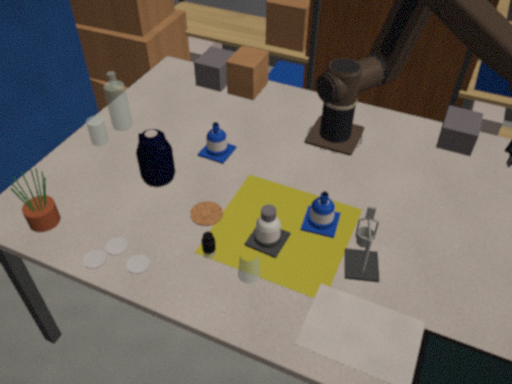

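View pics/a_side.png

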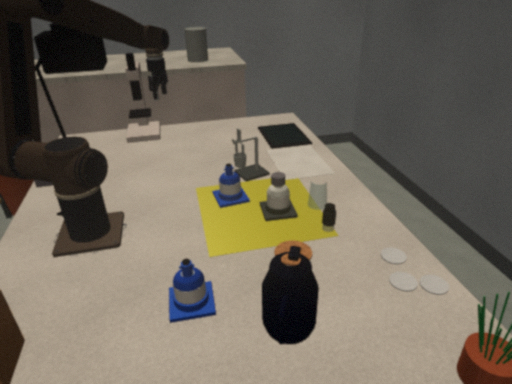

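View pics/a_wrist.png

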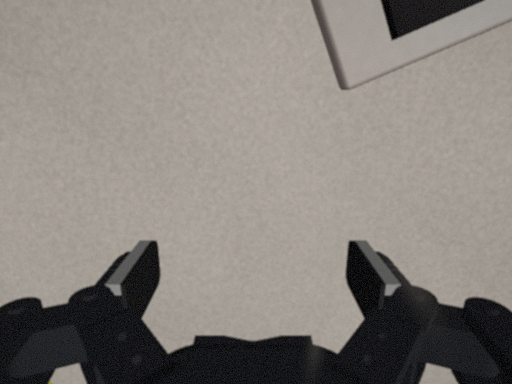

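The scene camera shows the white bottle near (268,228), the cup and hook near (368,240), the coaster at (207,213), the loupe at (208,243), the glass at (249,267) and the jug at (155,158). I'll zoom in on these.

```bash
cat > h.py <<'E'
import numpy as np, cv2
def cam(c):
    f=192/np.tan(np.radians(c['vfov'])/2)
    K=np.array([[f,0,c['cx']],[0,f,c['cy']],[0,0,1.]])
    R=cv2.Rodrigues(np.array(c['rvec'],float))[0]; t=np.array(c['tvec'],float)
    return K,R,t
def ray(c,p):
    K,R,t=cam(c); d=R.T@np.linalg.inv(K)@np.array([p[0],p[1],1.]); return -R.T@t,d
def atz(c,p,z):
    o,d=ray(c,p); return o+d*(z-o[2])/d[2]
def proj(c,X):
    K,R,t=cam(c); q=K@(R@np.array(X,float)+t); return q[:2]/q[2]
def tri(obs):
    A=np.zeros((3,3));b=np.zeros(3)
    for c,p in obs:
        o,d=ray(c,p); d/=np.linalg.norm(d); M=np.eye(3)-np.outer(d,d); A+=M;b+=M@o
    X=np.linalg.solve(A,b); return X,[np.round(proj(c,X)-p,1) for c,p in obs]
def zoom(src,dst,x0,y0,x1,y1,s):
    im=cv2.imread(src)[y0:y1,x0:x1]; im=cv2.resize(im,None,fx=s,fy=s,interpolation=cv2.INTER_CUBIC)
    for x in range((x0//10+1)*10,x1,10):
        cv2.putText(im,str(x),(int((x-x0)*s)-8,8),0,.3,(0,0,255),1); cv2.line(im,(int((x-x0+.5)*s),10),(int((x-x0+.5)*s),15),(0,0,255),1)
    for y in range((y0//10+1)*10,y1,10):
        cv2.putText(im,str(y),(0,int((y-y0)*s)+4),0,.3,(0,0,255),1); cv2.line(im,(20,int((y-y0+.5)*s)),(26,int((y-y0+.5)*s)),(0,0,255),1)
    cv2.imwrite(dst,im)
E
python3 -c "
from h import *
zoom('pics/a_scene.png','pics/z1.png',185,185,395,290,3.8)
zoom('pics/a_side.png','pics/z2.png',205,120,345,225,5.5)
"
```

```text
(no output)
```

View pics/z1.png

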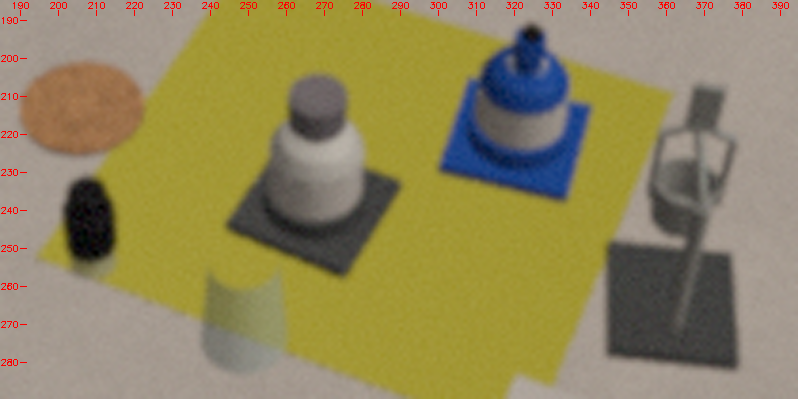

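View pics/z2.png

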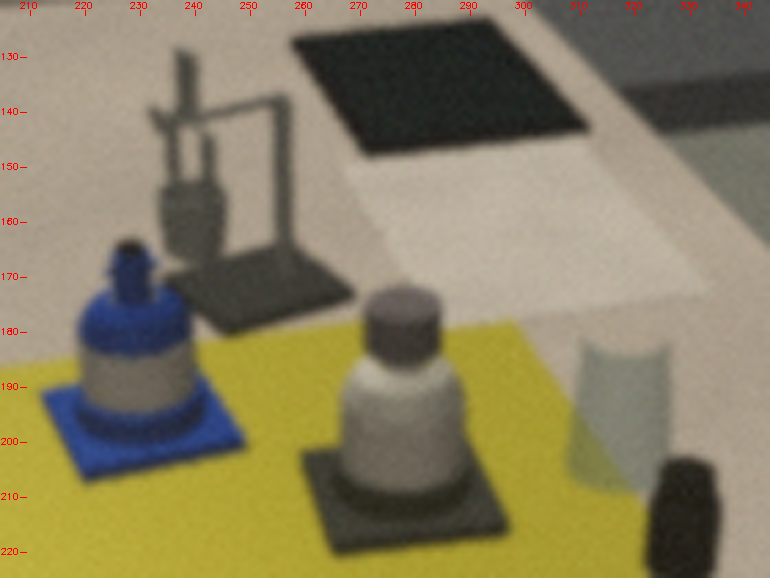

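```bash
python3 - <<'E'
from rig import *
from h import *
np.set_printoptions(precision=4,suppress=True)
s=get_calibration("scene");d=get_calibration("side")
for n,a,b in [("cap top",(268.5,209),(277,174)),("tab top",(371,208),(238.8,129.5)),("tab bot",(368.5,217.5),(238.8,141)),("postbase",(364,271),(257,164)),("post top",(373,208+0),(256.5,138)),("coaster",(206.5,213.5),(293,252)),("loupe mid",(208.5,243),(329,217)),("glass",(246,267),(318,193))]:
    print(n,*tri([(s,a),(d,b)]))
print(atz(s,(206.5,213.5),.006),atz(d,(293,252),.006))
for p in [(345,243),(378,252.5),(378.5,281),(345,279)]: print('hookbase',atz(s,p,.012))
for p in [(275,165),(247,242)]: pass
for p in [(273,159),(400,184),(345,275),(227,228)]: print()
for p in [(245,227-0),(346/1,0)]: pass
for p in [(244.5,244.5),(275,258),(290.5,233.5)]: print('holder',atz(s,p,.012))
print('jug',atz(s,(157,180),0))
for p in [(240,181),(258,163.5),(269.5,173.5),(247,180.5)]: print('hb side',atz(d,p,.012))
E
```

```text
cap top [ 0.6056 -0.0237  0.1392] [array([ 0.4, -0.3]), array([0.4, 0.2])]
tab top [0.5348 0.2552 0.1971] [array([ 0. , -0.1]), array([0., 0.])]
tab bot [0.5314 0.2539 0.1529] [array([-0.3,  0.3]), array([-0.2, -0.2])]
postbase [0.6126 0.2885 0.0252] [array([ 1.1, -1.2]), array([0.9, 0.7])]
post top [0.5724 0.2464 0.1891] [array([-9.1,  9.9]), array([-7.3, -6.6])]
coaster [ 0.5891 -0.2522  0.0014] [array([ 0., -0.]), array([0., 0.])]
loupe mid [ 0.7308 -0.1664  0.0446] [array([-0.5,  0.3]), array([-0.5, -0.2])]
glass [ 0.7562 -0.0231  0.0427] [array([ 1.5, -1.1]), array([1.4, 0.7])]
[ 0.5929 -0.2499  0.006 ] [ 0.5871 -0.2575  0.006 ]
hookbase [0.5276 0.2038 0.012 ]
hookbase [0.5216 0.3061 0.012 ]
hookbase [0.6247 0.3335 0.012 ]
hookbase [0.6587 0.2435 0.012 ]




holder [ 0.6644 -0.0766  0.012 ]
holder [0.6733 0.0294 0.012 ]
holder [0.5625 0.036  0.012 ]
jug [ 0.5177 -0.4925  0.    ]
hb side [0.5195 0.1952 0.012 ]
hb side [0.6215 0.3258 0.012 ]
hb side [0.6446 0.2255 0.012 ]
hb side [0.5463 0.192  0.012 ]
```

```bash
python3 - <<'E'
from rig import *
from h import *
from scipy.spatial.transform import Rotation as Ro
np.set_printoptions(precision=4,suppress=True)
K,R,t=cam(get_calibration("wrist")); T=np.array(read_tcp_pos()); W=Ro.from_euler('xyz',read_orientation(),degrees=True).as_matrix()
print(K[0,0], W.T@(-R.T@t-T), W.T@R.T)
for y in (24,-156): print(y,solve_ik([.533,.254,.30],[180,0,y]))
for y in (0,90,180,-90,65,67.5): print(y,solve_ik([.605,-.024,.30],[180,0,y]))
E
```

```text
316.2108030919613 [ 0.0705  0.0013 -0.1299] [[-0.0004 -0.96   -0.2801]
 [ 1.     -0.0004  0.0001]
 [-0.0002 -0.2801  0.96  ]]
24 [15.6403  3.6345 99.1846 -0.     77.1809 81.6403]
-156 [ 15.6403   3.6345  99.1846   0.      77.1809 -98.3597]
0 [-11.8646   5.5742  97.1203  -0.      77.3055  78.1354]
90 [-11.8646   5.5742  97.1203   0.      77.3055 -11.8646]
180 [ -11.8646    5.5742   97.1203    0.       77.3055 -101.8646]
-90 None
65 [-11.8646   5.5742  97.1203  -0.      77.3055  13.1354]
67.5 [-11.8646   5.5742  97.1203  -0.      77.3055  10.6354]
```

```bash
cat > snap.py <<'E'
from rig import *
import cv2, json
def snap(n):
    c=get_calibration("wrist"); im=read_camera("wrist")
    cv2.imwrite(f"pics/{n}.png",im[:,:,::-1]); json.dump({k:(v.tolist() if hasattr(v,'tolist') else v) for k,v in c.items()},open(f"pics/{n}.json","w"))
def load(n): return json.load(open(f"pics/{n}.json"))
E
python3 - <<'E'
from snap import *
t=read_time_s()
move_ptp([.50,.285,.31],[180,0,-156]); snap("c1"); print(read_time_s()-t)
move_ptp([.533,.235,.30],[180,0,-156]); snap("c2"); print(read_time_s()-t)
E
```

```text
1.5917000000000001
1.9917000000000002
```

View pics/c1.png

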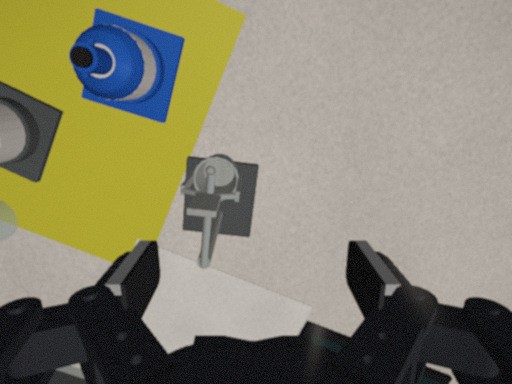

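View pics/c2.png

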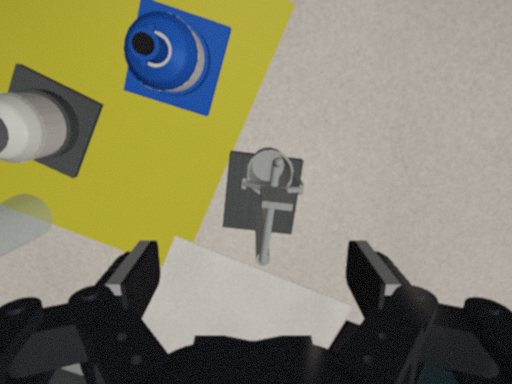

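```bash
python3 -c "
from h import *
zoom('pics/c1.png','pics/zc1.png',165,140,275,275,5)
zoom('pics/c2.png','pics/zc2.png',215,135,325,270,5)
a=cv2.imread('pics/zc1.png');b=cv2.imread('pics/zc2.png')
h=cv2.resize(np.hstack([a,b]),(800,int(a.shape[0]*800/(a.shape[1]*2))));cv2.imwrite('pics/zc.png',h)
zoom('pics/c2.png','pics/zc3.png',225,140,325,215,8)
zoom('pics/c1.png','pics/zc4.png',165,145,265,220,8)
"
```

```text
(no output)
```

View pics/zc3.png

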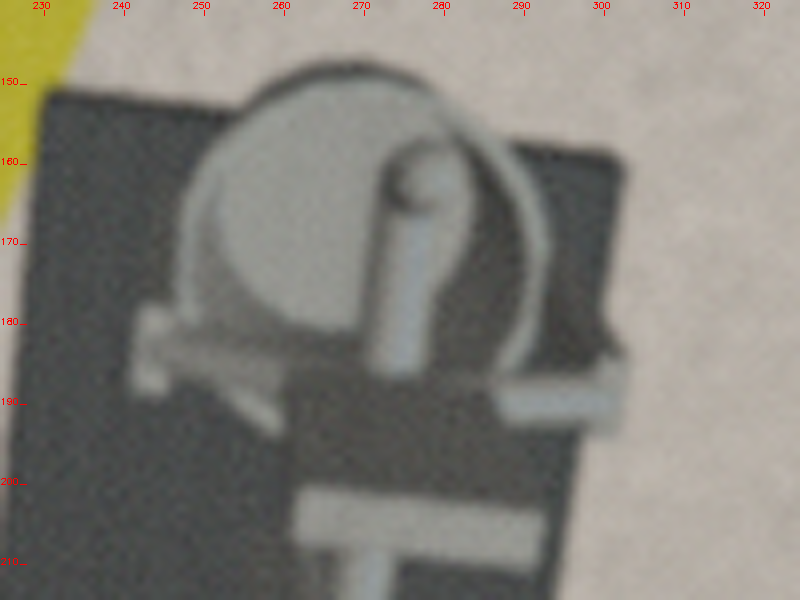

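View pics/zc4.png

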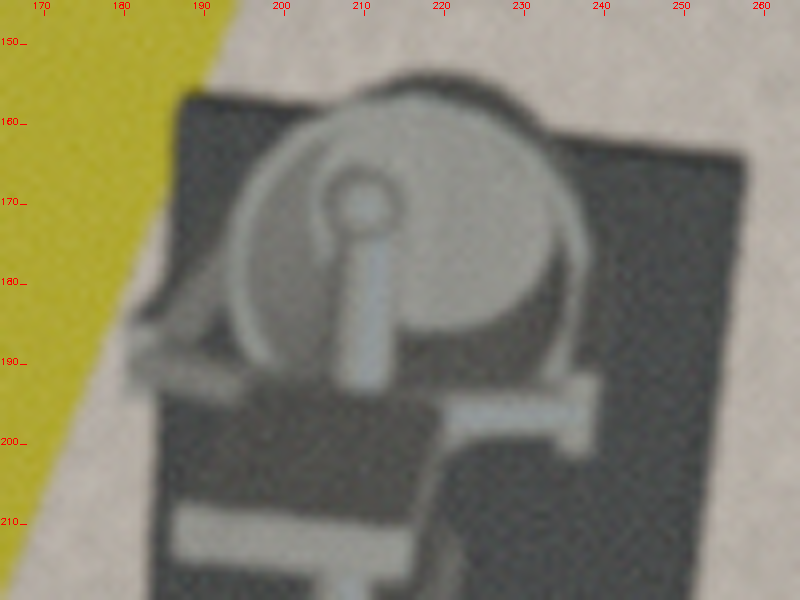

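View pics/zc.png

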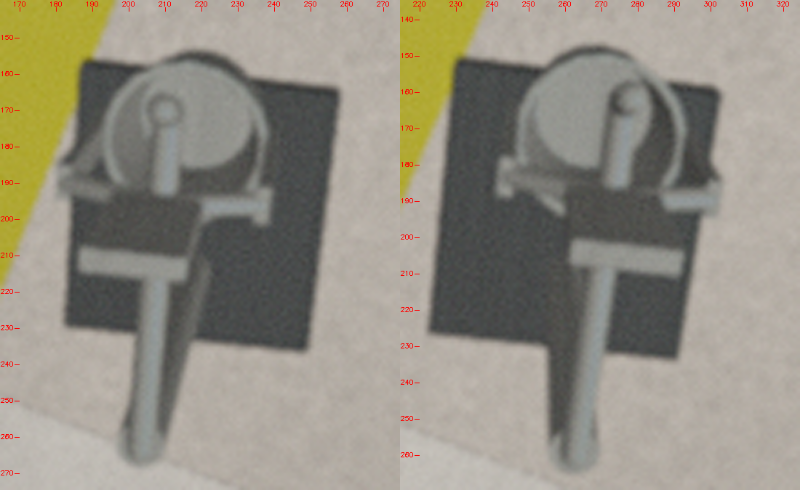

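```bash
python3 - <<'E'
from rig import get_calibration
from snap import load
from h import *
np.set_printoptions(precision=4,suppress=True)
a=load("c1");b=load("c2")
for n,p,q in [("tabtop",(201.1,212.2),(276.9,205.5)),("tl",(186.4,207.4),(261.6,200.1)),("tr",(216.4,210.75),(292.6,203.6)),("br",(215.75,216.75),(292.4,210.75)),("bl",(186,214),(261.1,207.6)),("tip",(209.9,170.1),(278,162.4)),("post",(203.5,262),(263.5,257))]:
    print(n,*tri([(a,p),(b,q)]))
for c,ps in ((a,[(186.4,207.4),(216.4,210.75),(215.75,216.75),(186,214)]),(b,[(261.6,200.1),(292.6,203.6),(292.4,210.75),(261.1,207.6)])):
    X=np.array([atz(c,p,.197) for p in ps]); v=(X[1]+X[2]-X[0]-X[3]); print(X.mean(0),np.degrees(np.arctan2(v[1],v[0])),np.linalg.norm(v)/2)
for c,p,q in ((a,(209.9,170.1),(203.5,262)),(b,(278,162.4),(263.5,257))):
    X=atz(c,p,.168);Y=atz(c,q,.153); print('arm',X,Y,np.degrees(np.arctan2(*(Y-X)[1::-1])))
print(tri([(get_calibration("scene"),(371,208)),(get_calibration("side"),(238.8,129.5)),(a,(201.1,212.2)),(b,(276.9,205.5))]))
E
```

```text
tabtop [0.5352 0.2564 0.2013] [array([0. , 0.2]), array([-0. , -0.2])]
tl [0.5362 0.2441 0.2008] [array([0. , 0.1]), array([-0. , -0.1])]
tr [0.5295 0.2672 0.1998] [array([0., 0.]), array([-0., -0.])]
br [0.5337 0.2687 0.2024] [array([0. , 0.4]), array([-0. , -0.5])]
bl [0.5413 0.246  0.2019] [array([0. , 0.3]), array([-0. , -0.3])]
tip [0.5103 0.2489 0.1636] [array([0. , 0.3]), array([-0. , -0.3])]
post [0.6022 0.2775 0.1552] [array([-0. , -0.7]), array([0.1, 0.8])]
[0.5368 0.2564 0.197 ] 107.73896719182677 0.024462211718908004
[0.5366 0.2575 0.197 ] 107.46658545295655 0.024442783090215824
arm [0.5089 0.2489 0.168 ] [0.6043 0.278  0.153 ] 16.99818973812329
arm [0.5098 0.2483 0.168 ] [0.6026 0.2777 0.153 ] 17.580569309049135
(array([0.5358, 0.2562, 0.1977]), [array([0.4, 0.2]), array([ 0.3, -0.2]), array([ 0.2, -0.8]), array([-1. , -1.2])])
```

```bash
python3 - <<'E'
from snap import *
import numpy as np
t=read_time_s()
P=np.array([.5362,.2566]); o=[180,0,-162.5]
move_ptp([*P,.25],o)
move_straight([*P,.179],.12)
print(read_ft_force())
grasp(40); pause(.2)
print(read_finger_gap(),read_ft_force(),read_tcp_pos(),read_time_s())
snap("g1")
move_straight([*P,.209],.1)
print(read_ft_force(),read_finger_gap(),read_time_s()); snap("g2")
im=read_camera("side"); cv2.imwrite("pics/g2s.png",im[100:220,180:340,::-1].repeat(4,0).repeat(4,1))
E
```

```text
[-0.05185688  0.45503433 -0.42964185]
0.27019432404639615 [ 0.61749907 -1.74322962  2.73408158] [0.5365627  0.25650971 0.17948814] 4.0
[ 0.62379246 -0.31317004 -1.91257278] 0.27599098980118303 4.5
```

View pics/g2.png

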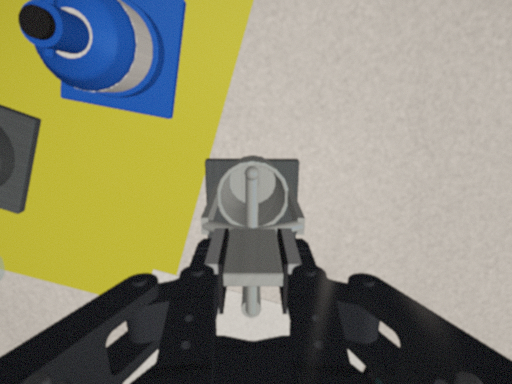

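View pics/g2s.png

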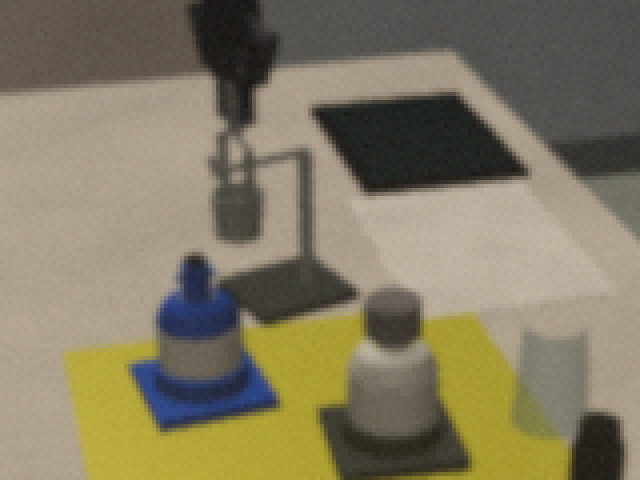

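```bash
python3 - <<'E'
from snap import *
from h import *
import numpy as np
print(tri([(get_calibration("scene"),(324,194)),(get_calibration("side"),(228.5,164))]))
t=read_time_s()
P=np.array(read_tcp_pos()); u=np.array([np.cos(np.radians(17.5)),np.sin(np.radians(17.5)),0])
Q=P-.065*u; move_straight(Q,.15)
print(read_ft_force(),read_finger_gap())
Q[2]=.33; move_straight(Q,.2); print(read_ft_force(),read_time_s())
for p in [(.50,-.17),(.52,-.10)]:
    print(solve_ik([*p,.33],[180,0,175]))
move_ptp([.50,-.19,.33],[180,0,175]); snap("k1"); print(read_time_s(),read_ft_force())
E
```

```text
(array([0.46804781, 0.10331939, 0.13279053]), [array([ 0.5, -0.5]), array([0.5, 0.4])])
[ 7.20585169e-05 -1.93836804e-01 -1.16843408e+00] 0.2698670066118628
[ 0.14752468  0.46597425 -1.70966527] 5.9417
[ -29.79261071   -5.52259101  105.13863646    0.           80.38395455
 -114.79261071]
[ -21.87023644   -5.33112385  104.96146847    0.           80.36965538
 -106.87023644]
7.5667 [ 0.39536263 -0.11261207 -2.26174434]
```

View pics/k1.png

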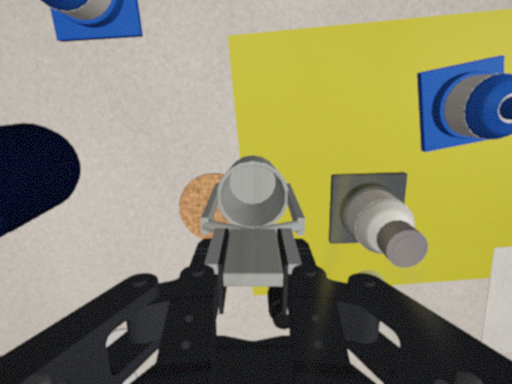

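```bash
python3 - <<'E'
from snap import *
from h import *
move_ptp([.50,-.115,.33],[180,0,175]); snap("k2"); print(read_time_s())
zoom('pics/k2.png','pics/zk2.png',60,140,220,260,5)
E
```

```text
8.0167
```

View pics/k2.png

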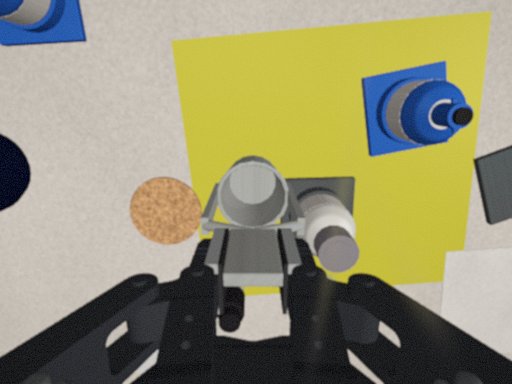

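View pics/zk2.png

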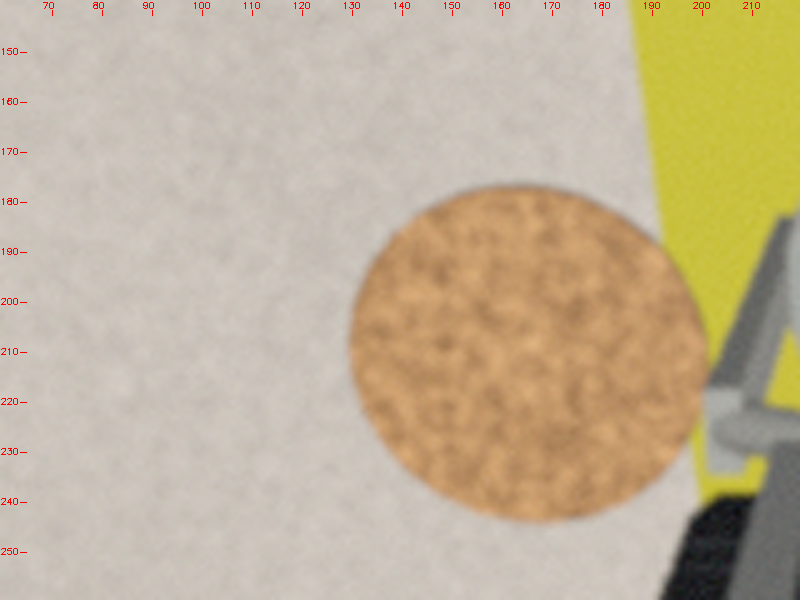

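```bash
python3 - <<'E'
from rig import *
from snap import load
from h import *
from scipy.optimize import least_squares
np.set_printoptions(precision=4,suppress=True)
im=cv2.imread('pics/k2.png'); c=load('k2')
h=cv2.cvtColor(im,cv2.COLOR_BGR2HSV); m=((h[...,0]>5)&(h[...,0]<20)&(h[...,1]>80)).astype(np.uint8)
m[:, 206:]=0; m[:140]=0; m=cv2.morphologyEx(m,cv2.MORPH_OPEN,np.ones((3,3)))
ct=max(cv2.findContours(m,0,1)[0],key=cv2.contourArea)[:,0].astype(float)
ct=ct[ct[:,0]<199]
X=np.array([atz(c,p,.006) for p in ct])[:,:2]
r=least_squares(lambda q:np.hypot(*(X-q[:2]).T)-q[2],[.59,-.25,.055],loss='soft_l1',f_scale=.001); print(r.x,np.abs(r.fun).max(),len(ct))
tcp=np.array(read_tcp_pos()); print(tcp,read_orientation())
# overlay of expected cup
foot=tcp+[0,0,-.179+.047]
for z,rad in ((0,.022),(.045,.026)):
    for a in np.linspace(0,6.28,60):
        p=proj(c,foot+[rad*np.cos(a),rad*np.sin(a),z]); cv2.circle(im,tuple(int(round(v)) for v in p),0,(0,0,255),-1)
cv2.imwrite('pics/ov.png',cv2.resize(im[130:270,170:420],None,fx=3.2,fy=3.2,interpolation=cv2.INTER_CUBIC))
E
```

```text
[ 0.5893 -0.2537  0.0534] 0.001263435449124925 172
[ 0.5002 -0.1141  0.3302] [-179.9619    0.0307  175.1286]
```

View pics/ov.png

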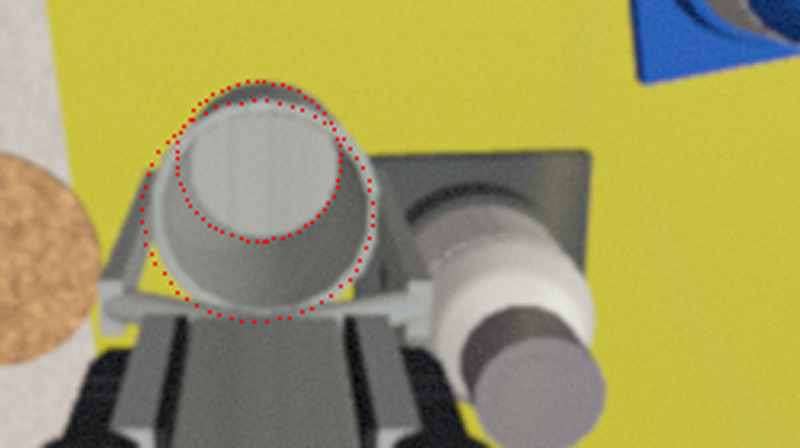

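```bash
python3 - <<'E'
from snap import *
from h import *
P=[.5893,-.2537]
move_ptp([*P,.30],[180,0,175])
move_straight([*P,.155],.2); pause(.2)
print(read_ft_force())
print(move_straight([*P,.132],.03,until_force=2.5),read_tcp_pos(),read_ft_force(),read_time_s())
snap("p1")
E
```

```text
[ 0.59303143 -0.39261012 -2.8123482 ]
True [ 0.58895698 -0.25360492  0.13512153] [-0.16698819  0.69827391  4.59232244] 10.4333
```

View pics/p1.png

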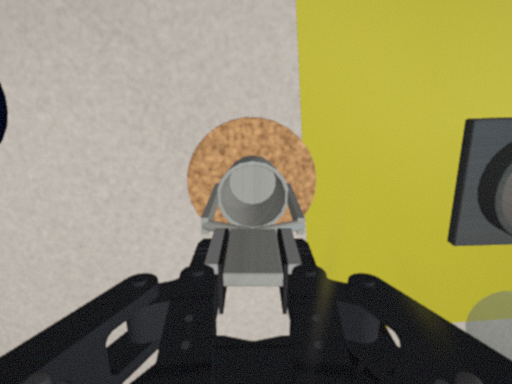

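```bash
python3 - <<'E'
from snap import *
from h import *
P=[.589,-.2536]
open_jaws(); pause(.1)
move_straight([*P,.26],.15)
snap("p2"); print(read_time_s(),read_ft_force())
move_ptp([.605,-.024,.30],[180,0,180]); snap("b1")
move_ptp([.575,.01,.30],[180,0,180]); snap("b2"); print(read_time_s())
cv2.imwrite("pics/p2s.png",read_camera("scene")[150:300,150:400,::-1].repeat(3,0).repeat(3,1))
a,b=cv2.imread('pics/b1.png'),cv2.imread('pics/b2.png')
cv2.imwrite('pics/b12.png',cv2.resize(np.hstack([a,b]),(800,300)))
E
```

```text
12.25 [ 0.75301484  0.1626331  -0.17396887]
13.575
```

View pics/p2.png

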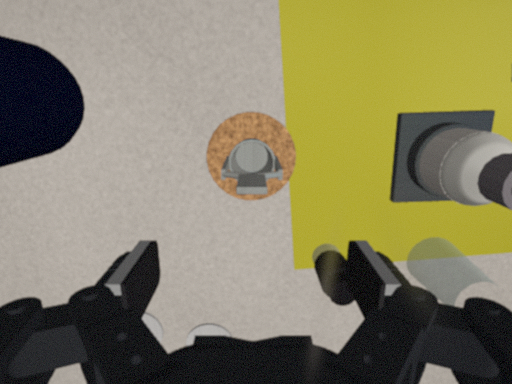

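View pics/b12.png

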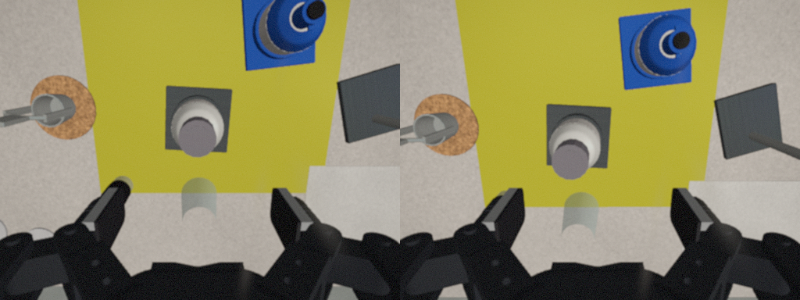

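View pics/p2s.png

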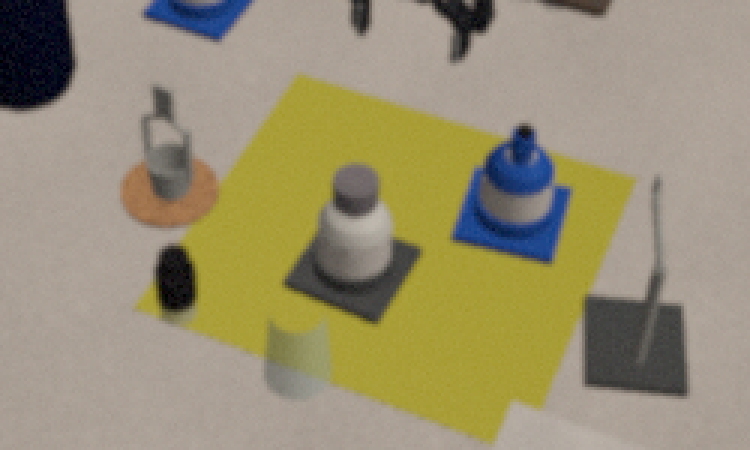

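The cup stands upright on the coaster at about (158,180) in the crop. Next I'll measure the cap's centre and the direction of its flats.

```bash
python3 - <<'E'
from h import *
zoom('pics/b1.png','pics/zb1.png',200,100,300,210,7)
zoom('pics/b2.png','pics/zb2.png',175,120,275,240,6)
a,b=cv2.imread('pics/zb1.png'),cv2.imread('pics/zb2.png')
E
```

```text
(no output)
```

View pics/zb1.png

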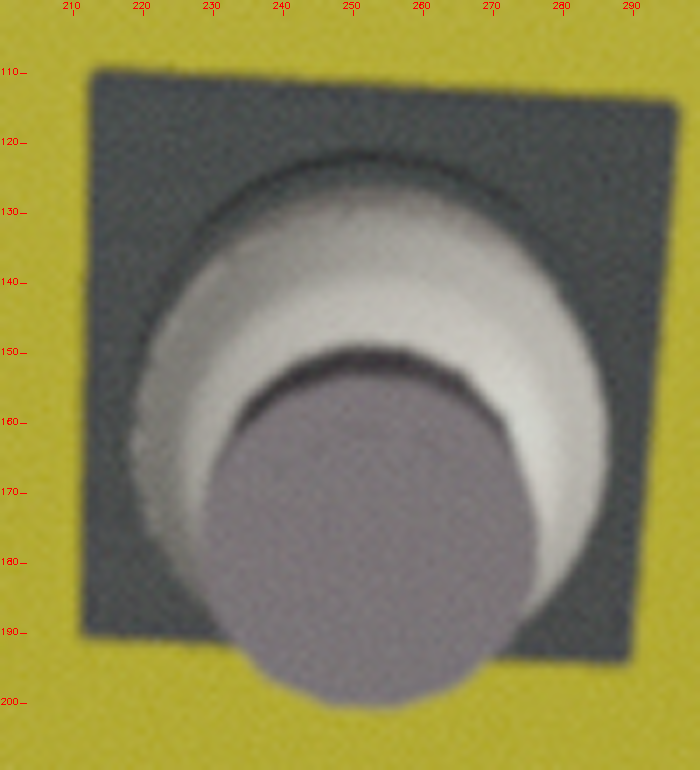

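View pics/zb2.png

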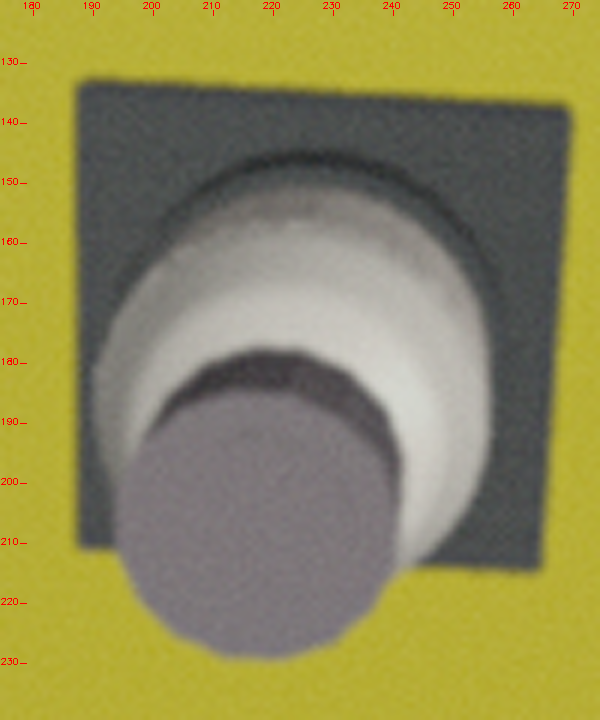

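```bash
python3 - <<'E'
from rig import *
from snap import load
from h import *
from scipy.optimize import least_squares
np.set_printoptions(precision=4,suppress=True)
obs=[]
for n,pt in (('b1',(252,175)),('b2',(217,205))):
    im=cv2.imread(f'pics/{n}.png'); c=load(n); print(n,im[pt[1],pt[0]])
    bl=cv2.GaussianBlur(im,(0,0),.8).astype(int); ref=np.median(im[pt[1]-8:pt[1]+8,pt[0]-8:pt[0]+8].reshape(-1,3),0)
    m=(np.abs(bl-ref).max(2)<22).astype(np.uint8); m=cv2.morphologyEx(m,cv2.MORPH_OPEN,np.ones((5,5)))
    _,lab=cv2.connectedComponents(m); m=(lab==lab[pt[1],pt[0]]).astype(np.uint8)
    ct=max(cv2.findContours(m,0,1)[0],key=cv2.contourArea)[:,0].astype(float)
    X=np.array([atz(c,p,.138) for p in ct])[:,:2]
    r=least_squares(lambda q:np.hypot(*(X-q[:2]).T)-q[2],[.6,-.02,.023],loss='soft_l1',f_scale=.0005); print(r.x,np.abs(r.fun).max())
    e,_=cv2.fitEllipse(ct.astype(np.float32))[:2]; obs.append((c,proj(c,[*r.x[:2],.138]))); 
    # 16-gon phase
    d=X-r.x[:2]; th=np.arctan2(d[:,1],d[:,0]); print('phase of flats (mod22.5):',np.degrees(np.angle(-np.sum((np.hypot(*d.T)-r.x[2])*np.exp(16j*th)))/16), np.abs(np.mean((np.hypot(*d.T)-r.x[2])*np.exp(16j*th))))
print(tri(obs))
q={'b1':[(213,109.5),(297,114),(290,194.5),(211.5,190.5)],'b2':[(187.7,133),(269.7,137),(264.7,215),(188,211)]}
for n in q:
  for z in (.012,.03):
    X=np.array([atz(load(n),p,z) for p in q[n]])[:,:2]; e=np.roll(X,-1,0)-X; print(n,z,X.mean(0),np.hypot(*e.T),np.degrees(np.arctan2(e[:,1],e[:,0])))
E
```

```text
b1 [123 120 126]
[ 0.6063 -0.0278  0.0255] 0.014985808520557937
phase of flats (mod22.5): 4.191628970066915 0.0004106326756046306
b2 [121 117 125]
[ 0.6095 -0.0245  0.0227] 0.004008206293680865
phase of flats (mod22.5): 2.97631775186324 2.9267572708038802e-05
(array([ 0.6081, -0.0262,  0.1375]), [array([1.8, 1.6]), array([-1.7, -1.6])])
b1 0.012 [ 0.6091 -0.0236] [0.1081 0.1087 0.1085 0.1086] [ 86.9582  -2.9133 -93.107  176.8519]
b1 0.03 [ 0.6059 -0.0236] [0.1034 0.104  0.1038 0.1039] [ 86.9582  -2.9133 -93.107  176.8519]
b2 0.012 [ 0.6089 -0.0239] [0.1076 0.1097 0.1081 0.1089] [ 87.1471  -2.894  -93.265  176.8613]
b2 0.03 [ 0.6044 -0.0225] [0.1029 0.1049 0.1034 0.1042] [ 87.1471  -2.894  -93.265  176.8613]
```

```bash
python3 - <<'E'
from rig import *
from snap import load
from h import *
np.set_printoptions(precision=4,suppress=True)
print(atz(load('b1'),(252.5,176.6),.138), atz(load('b2'),(218,206.8),.138))
C=np.array([.6092,-.0242]); o=[180,0,64.5]
move_ptp([*C,.20],o)
print(move_straight([*C,.121],.1,until_force=8), read_tcp_pos(), read_ft_force())
grasp(90); pause(.3)
print(read_finger_gap(),read_tcp_pos(),read_ft_force(),read_moment(),read_orientation(),read_time_s())
cv2.imwrite("pics/e1.png",read_camera("side")[120:240,200:360,::-1].repeat(4,0).repeat(4,1))
E
```

```text
[ 0.6088 -0.024   0.138 ] [ 0.609  -0.0237  0.138 ]
False [ 0.6098 -0.0243  0.1218] [-0.107   0.3253 -0.591 ]
0.5184966134172431 [ 0.6095 -0.0242  0.1215] [-0.7813 -0.4022  5.4175] [0.0411 0.1768 0.0173] [179.949   -0.0155  64.5013] 17.0333
```

View pics/e1.png

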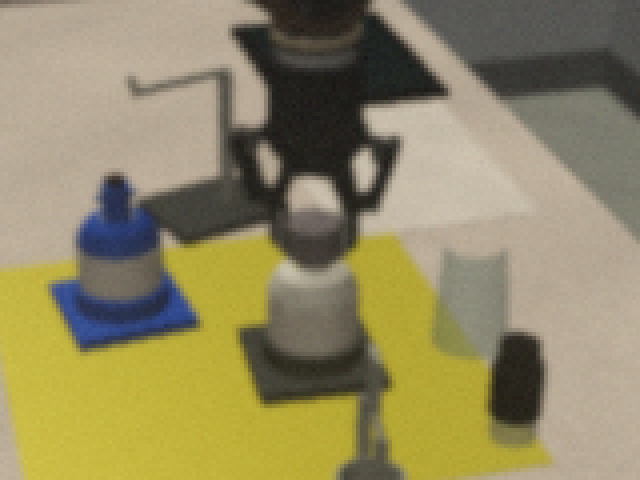

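```bash
python3 - <<'E'
from rig import *
import numpy as np
np.set_printoptions(precision=4,suppress=True)
p=np.array(read_tcp_pos()); C=[.6092,-.0242]
for dz in (.003,.0055,.0065):
    move_straight([*C,.121-dz],.03); pause(.1)
    print(dz,read_tcp_pos(),read_ft_force(),read_finger_gap(),read_time_s())
E
```

```text
0.003 [ 0.6096 -0.0243  0.1192] [-1.8972  0.6099  8.4137] 0.5130292492240571 17.4333
0.0055 [ 0.6097 -0.0243  0.1174] [-4.1175  0.6433 11.242 ] 0.52142236941472 17.7833
0.0065 [ 0.6097 -0.0243  0.1167] [-5.0855  0.3152 12.1553] 0.516332681532897 18.1333
```

```bash
python3 - <<'E'
from rig import *
import numpy as np
np.set_printoptions(precision=4,suppress=True)
C=[.6092,-.0242]; z=.121-.0078
move_straight([*C,z],.03); pause(.1)
print(read_tcp_pos(),read_ft_force(),read_moment())
for a in (10,22,34,46,56,65):
    move_ptp([*C,z],[180,0,64.5+a]); pause(.1)
    print(a,read_tcp_pos(),read_orientation()[2],read_ft_force(),read_moment(),read_finger_gap(),read_time_s())
cv2=__import__('cv2');cv2.imwrite("pics/e2.png",read_camera("side")[120:240,200:360,::-1].repeat(4,0).repeat(4,1))
E
```

```text
[ 0.6097 -0.0243  0.1161] [-6.384   0.7611 14.9205] [0.1511 0.9322 0.0165]
10 [ 0.6101 -0.0241  0.1161] 74.53446017710564 [-4.0059  1.337  14.0376] [0.1755 0.8502 0.1096] 0.5173571753995075 18.875
22 [ 0.6098 -0.0236  0.1161] 86.52419332004357 [-6.4349  1.79   14.6588] [0.4517 0.9802 0.0553] 0.5249808352899931 19.2917
34 [ 0.6096 -0.0235  0.116 ] 98.52815149158316 [-5.3305  3.2487 15.2694] [0.462  1.0787 0.13  ] 0.5219462580523326 19.7083
46 [ 0.6093 -0.0233  0.1161] 110.53619275875383 [-7.8549  3.5499 15.0939] [0.5471 1.2229 0.049 ] 0.5198344674057881 20.125
56 [ 0.6091 -0.0234  0.116 ] 120.54262157773314 [-8.0725  3.6861 16.0016] [0.4172 1.2646 0.088 ] 0.5215157443828696 20.5167
65 [ 0.6089 -0.0235  0.116 ] 129.5527218148098 [-6.9803  3.0447 16.553 ] [0.4073 1.4147 0.0684] 0.521583918574011 20.8917
```

View pics/e2.png

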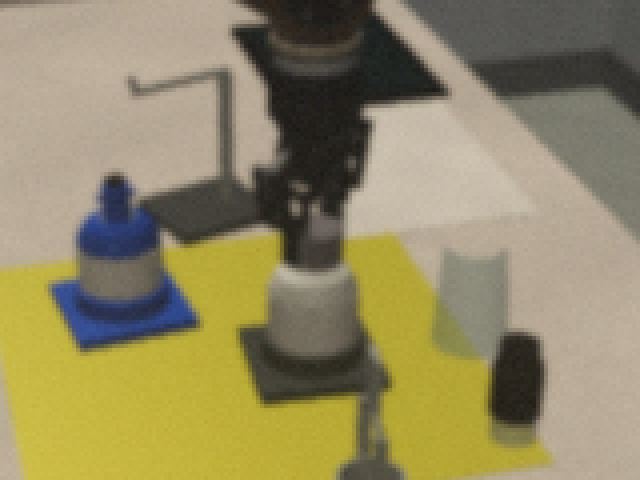

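```bash
python3 - <<'E'
from rig import *
import numpy as np, cv2
np.set_printoptions(precision=4,suppress=True)
C=[.6092,-.0242]
print(move_straight([*C,.132],.04,until_force=30)); pause(.1)
print(read_tcp_pos(),read_ft_force(),read_finger_gap(),read_time_s())
cv2.imwrite("pics/e3.png",read_camera("side")[120:240,200:360,::-1].repeat(4,0).repeat(4,1))
E
```

```text
False
[ 0.6087 -0.0242  0.1312] [-1.2458 -0.4039 -0.3423] 0.5205432286654227 21.6583
```

View pics/e3.png

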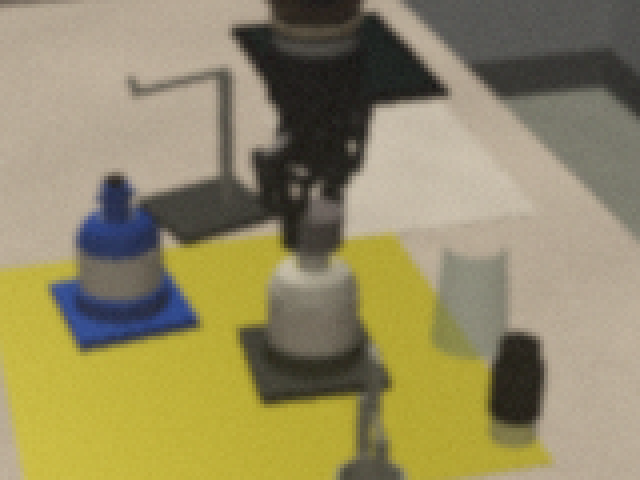

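The cap is free: it moved up 15 mm with no pull on the tool, and the neck shows below it. Now I'll lift it to its final height.

```bash
python3 - <<'E'
from rig import *
import numpy as np, cv2
from snap import snap
np.set_printoptions(precision=4,suppress=True)
print(move_straight([.6092,-.0242,.214],.06,until_force=20)); pause(.3)
print(read_tcp_pos(),read_orientation(),read_ft_force(),read_finger_gap(),read_time_s())
a=read_camera("side")[100:240,200:360,::-1].repeat(4,0).repeat(4,1)
b=read_camera("scene")[150:300,150:400,::-1].repeat(3,0).repeat(3,1)
cv2.imwrite("pics/f1.png",a);cv2.imwrite("pics/f2.png",b); snap("f3")
E
```

```text
False
[ 0.6091 -0.0242  0.2138] [-179.9895   -0.0142  129.4986] [ 0.3715  0.4828 -0.8916] 0.5150390460793599 23.525
```

View pics/f1.png

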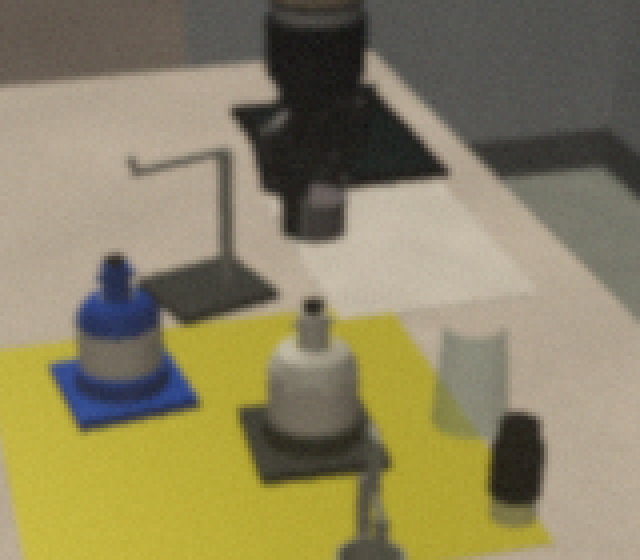

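View pics/f2.png

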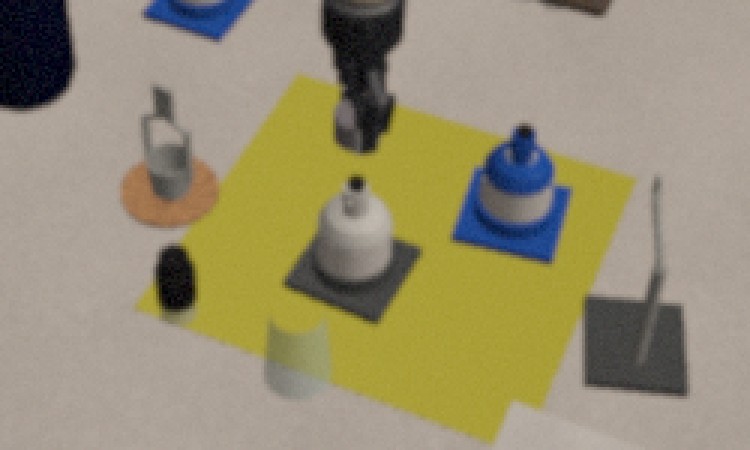

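View pics/f3.png

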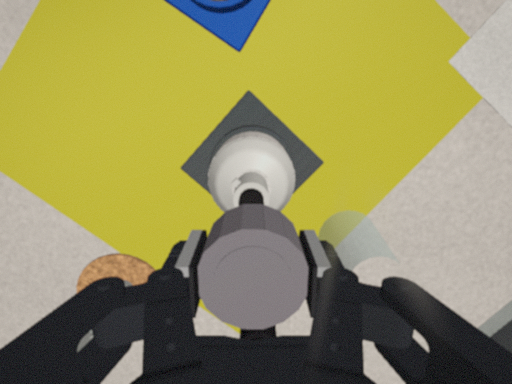

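```bash
python3 - <<'E'
from rig import *
from h import *
c=get_calibration("side")
for z in (.195,.205,.215,.225): print(z,proj(c,[.609,-.024,z]))
hand_in()
E
```

```text
0.195 [278.55215425 158.50443202]
0.205 [278.57685074 155.6233772 ]
0.215 [278.60175148 152.71849559]
0.225 [278.626859   149.78949038]
the job is handed in; nothing more can be done
```

I finished both parts of the job and handed it in at about 24 s of the 58 s allowed. No check failed at the end.

- **Cup:** I lifted it 30 mm, drew it 65 mm off the hook, stood it on the coaster within a few millimetres of centre and let go. The last scene picture shows it upright and free.
- **Cap:** I pressed it to about the end of its travel, with 15–16.5 N on the tool, and turned it 65° anticlockwise while pressed. It then lifted straight up without any pull.
- **Final hold:** The gripper holds the cap level to within about 0.02°. The side camera puts its centre about 8.7 cm above the rim, so its underside is about 7.2 cm above. I chose this because "8 cm above the mouth" could refer to either.
- **Bystanders:** The glass and loupe look the same in the scene pictures before and after. The jug was never approached and looks unchanged, though the last scene picture shows only part of it.

The coaster estimates from the two fixed cameras differed by about 9 mm, so I used the wrist camera's fit instead. One automatic cap outline from the wrist camera was wrong, so I re-measured that picture by eye; it then matched the second view and the holder's centre to within 1 mm.

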